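# Lock the small jar onto the mill for soft meals

## Robot

A 6-joint arm with a two-finger parallel gripper is mounted at the origin on the work surface. World frame = base frame: x ahead of the robot, y to its left, z up, the work surface at z = 0. Lengths are in mm, angles in rad, forces in N, time in s.
With the tool pointing down it reaches from about 300 to 775 mm from the base axis. Payload 14.6 kg.
Tool frame: the origin (TCP) lies midway between the tips of the shut fingers; the grasp point (between the pads) lies 19 mm behind it (grip_depth is the distance from the TCP to the grasp point, in mm); z points along the fingers, y is the direction in which the jaws open and shut (so a half turn about z gives the same grasp; the last joint's range is limited). The gripper opens to 94 mm and grips with 3 to 60 N. Pads are 16 mm wide; open, the fingers measure 119 mm over their backs; the gripper's body (75 mm by 177 mm) begins 78 mm behind the grasp point.
Start: joints at [1.239, 0.3, 1.521, -0, 1.321, -0.067], TCP at [143.942, 530.82, 178.146] pointing down, gripper open.
Joint ranges: [-3.03, 3.03], [-0.79, 2.21], [0.23, 2.52], [-1.04, 4.18], [0, 3.07], [-2.55, 2.55]. Speed limits (rad/s): [2.22, 2.22, 2.57, 3.14, 3.14, 3.14].

## Interface

Orientations are given as [roll, pitch, yaw] about the fixed x, y, z axes, in that order (R = Rz(yaw) Ry(pitch) Rx(roll)).
In Python, from cell import read_state, camera, camera_info, sign_off, grip_depth gives the robot as it stands.
- The arm moves only by the tool drive_tool, never from a script. Its argument "motion" is one flat list of numbers, 4 for each row, row after row: the shift along the tool's x, y, z in mm, then the turn about the tool's z in rad. A call has 1 to 8 rows; each row shifts and turns the pose as measured when the row begins, along the tool's axes as they then stand; what a row does not reach is not made up. A row lasts 1/12 s, in which the tool goes at most 41.7 mm and 7.16 degrees, less where a joint would pass 70% of its speed; a pose out of reach is approached as far as the arm can. A call is refused whole if a number of a shift passes 41.7 or a number of a turn 0.125, either way. A call with a gripper value outside its range is refused whole. "jaw" is the closure, from 0 (fully open) to 1 (shut), set as the call begins (left out, the last holds). The fingers move at their own pace and stop on an object; "grip_force" is the grip in N (left out, the last holds). Time passes only in rows, so rows that do not move let the fingers close. It gives the time, the measured TCP pose, the force and the opening at its end, in the units of the state.
- read_state(): the state, without advancing time (a new reading comes with each control period).
- camera(name): name is "scene" or "top" or "wrist"; returns the picture (480x640x3 uint8, red, green, blue); there is no depth.
- camera_info(name): a dict with "fovy" (degrees; the focal length in pixels is half the picture's height over the tangent of half this angle, whatever the lens; pixels are square), "cx", "cy" (the principal point, pixels), "camera_from_world" (4x4, takes a point from world to camera coordinates). Camera axes: x right, y up, looking along -z (the intrinsics and any distortion apply to the point x, -y, -z); pixel columns grow to the right and rows downward; lengths in mm; the calibration is good to about 2 mm. The wrist camera is an equidistant fisheye: a pixel r from the principal point sees the ray r / f radians off the axis. A picture is of the moment at which its call begins: read the wrist's pose just before it. camera_info takes no time and is no camera call; for the wrist camera it gives the pose at the moment of the call.
- sign_off(): hands the job in, once; it reports no verdict.
The state is a dict: "clock": time; "joints": joint angles; "qd": joint speeds; "effort": joint torques, N m; "eef_pos": TCP position; "eef_rot": TCP orientation; "wrist_force": force on the tool from outside, world axes, zero at the start; "moment": the same for the moment, N m; "finger_gap": finger opening in mm.
Only numpy, scipy, OpenCV 4.12 (cv2) and the standard library are available. Lean on these libraries where they do the work, as an engineer would, in place of code of your own. Each camera call takes 0.05 s, during which the arm holds its last target. There are 200 camera calls.

## Task

Put the small jar on the mill: lower it upright into the round socket with its two lugs going down through the two slots until it is fully home, then twist it a quarter turn clockwise (seen from above) to lock it, so that its lid's grip bar points at the dial on the mill's front, and let go. Leave the big jar standing where it is.

Things in the scene. Friction and masses are not known exactly. Their poses are not given: they have to be found in the camera images.
- mini_jar: (sizes in mm) Small lidded jar, 0.15-0.29 kg, 128 tall: foot dia 46, see-through body dia 62 with blades, grey lid (top at z 94) with a grip bar to grasp: 14 thick (x), 46 long (y), z 94-128. Two lugs on the foot at +y and -y, in line with the bar: to 40 from the axis, 10 wide, z 3-10. A half turn looks the same. Origin: centre of underside, z up; stands upright.
- big_jar: (mm) Big lidded jar, does not fit; leave it. 134 tall, see-through body dia 84, lugs to 49 from the axis, the same grip bar along y. Origin: centre of underside, z up. A third, lugless canister (dia 84, 112 tall, same bar) is no part of the job. The jars' places get swapped; their axes are at least 110 apart.
- socket (a point): (mm) Centre of the socket's floor; axes as the mill's. Around it a grey collar 20 high; its rim (14-20 above the floor) has a hole dia 62 and two slots 30 wide at +y and -y for the lugs (15 degrees off still enters). Home, the jar's origin is here, bar along y; it then turns only clockwise from above, lugs under the rim. Quarter turn: bar along x. Stops about 12 degrees beyond.
- mill_base: (mm) The mill: fixed off-white round motor housing, dia 150, bayonet socket on top (floor 75 above the table, grey collar of outer dia 104, top 95 above the table). A grey dial dia 30 sits on its side at -x, its front. Origin: centre of underside, z up.
There are look-alikes about, which are no part of the job. Leave any red or yellow look-alike of the mini_jar alone.

How it is judged:
By the outcome, as a careful person would: the job done as asked, in the order asked, and still so for the second after the job is handed in, with the robot touching nothing.
It also fails if it takes over 45 s, if anything falls off the work surface, if the arm or the gripper's body presses on something with over 40 N, if the wrist force passes 120 N, or if a joint passes its speed limit or range.

## Working session

There is one attempt and no reset: what is moved stays moved. The work goes in short steps, Python scripts to look and compute and a tool call to move; the robot and the scene stay as the last step left them, time stands still between calls to the robot, and variables do not carry over. Pictures are saved under pics/ and viewed, on a budget of 10 in all, crops included, one or two more only if the job needs it, and the job is handed in when it is done.

Besides the shell and the picture viewer there is one more tool, called by a JSON object that holds its "op" and its "data", one argument or row to a line. drive_tool: Moves the arm, as the interface text tells. Its arguments: {"type":"object","properties":{"motion":{"type":"array","items":{"type":"number"}},"jaw":{"type":"number"},"grip_force":{"type":"number"}},"required":["motion"]}

```bash
ls; mkdir -p pics; cat > h.py <<'E'
import numpy as np, cv2
from cell import *
def snap(n,f):
    i=camera_info(n); im=camera(n); cv2.imwrite(f'pics/{f}.png',im[:,:,::-1]); np.save(f'pics/{f}.npy',np.array([i],dtype=object),allow_pickle=True); return i,im
def info(f): return np.load(f'pics/{f}.npy',allow_pickle=True)[0]
def ray(i,u,v,fish=False):
    f=240/np.tan(np.radians(i['fovy'])/2); x,y=(u-i['cx'])/f,(v-i['cy'])/f
    if fish:
        r=np.hypot(x,y); s=np.sin(r)/r if r>1e-9 else 1; d=np.array([x*s,-y*s,-np.cos(r)])
    else: d=np.array([x,-y,-1])
    T=np.linalg.inv(np.array(i['camera_from_world'])); return T[:3,3],T[:3,:3]@d
def onz(i,u,v,z,fish=False):
    o,d=ray(i,u,v,fish); return (o+d*(z-o[2])/d[2]).round(1)
E
python3 - <<'E'
from h import *
print(read_state())
for n in ['scene','top','wrist']:
    i,im=snap(n,n+'0'); print(n,i)
E
```

```text
pics
{'clock': 0.0, 'joints': array([ 1.23940433e+00,  3.00476447e-01,  1.52157484e+00, -1.80546858e-05,
        1.32072453e+00, -6.66199521e-02]), 'qd': array([ 3.25870807e-04, -2.85719669e-04, -5.03299445e-04, -4.54916701e-04,
        7.96645852e-04,  5.00015213e-05]), 'effort': array([ 2.98172645e-04, -5.31803012e+01, -3.52734768e+01,  7.08395010e-02,
        2.43634649e-02, -7.12231008e-05]), 'eef_pos': array([143.8497858 , 530.54454074, 177.58606542]), 'eef_rot': array([-3.14041095e+00, -6.13153053e-05,  2.87682505e+00]), 'wrist_force': array([-0.32107806, -0.28005433,  0.53525747]), 'moment': array([ 0.04403112,  0.0125914 , -0.02667374]), 'finger_gap': 94.00914780666704}
scene {'fovy': 47.53166287655556, 'cx': 317.6577856810485, 'cy': 235.89924231357912, 'camera_from_world': array([[-4.27146402e-02,  9.99068986e-01,  6.05154291e-03,
        -8.64856867e+01],
       [-7.57391426e-01, -3.63308278e-02,  6.51949614e-01,
         3.21637163e+02],
       [ 6.51562497e-01,  2.32644065e-02,  7.58238142e-01,
        -1.43532889e+03],
       [ 0.00000000e+00,  0.00000000e+00,  0.0000000
[... 226 characters left out ...]
    [ 9.95853159e-01, -1.91452941e-02,  8.89378619e-02,
        -5.00623287e+02],
       [-8.86971248e-02,  1.30777969e-02,  9.95972786e-01,
        -1.20295252e+03],
       [ 0.00000000e+00,  0.00000000e+00,  0.00000000e+00,
         1.00000000e+00]])}
wrist {'fovy': 65.70646984690485, 'cx': 322.1890370241754, 'cy': 243.3614052730922, 'camera_from_world': array([[ 2.62633053e-01,  9.64894672e-01, -1.46684837e-03,
        -5.50173896e+02],
       [-9.38130104e-01,  2.54991882e-01, -2.34288385e-01,
         2.44973855e+01],
       [-2.25689580e-01,  6.29079685e-02,  9.72166036e-01,
        -3.89583086e+02],
       [ 0.00000000e+00,  0.00000000e+00,  0.00000000e+00,
         1.00000000e+00]])}
```

View pics/top0.png

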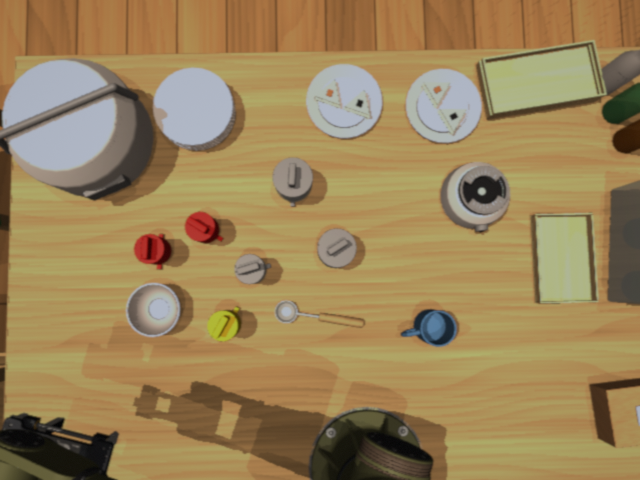

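View pics/scene0.png

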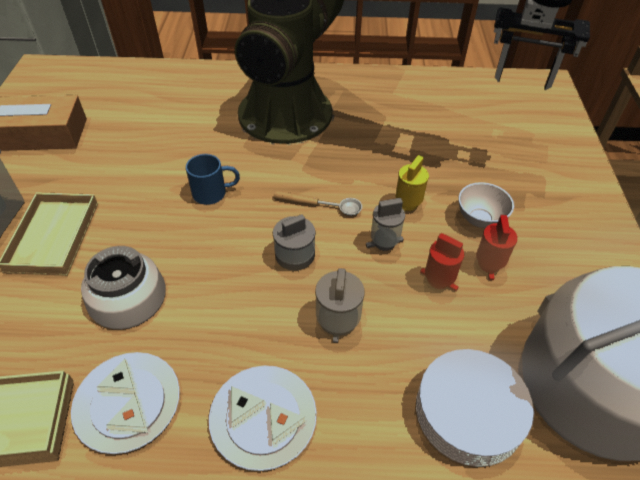

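Top view: candidates for the small jar are grey (250,268), with lugs and a small diameter; grey (293,178), which is the big jar; grey (337,248), the lugless canister; red (151,249) and (202,227); and yellow (223,325). I choose (250,268). The mill is at (478,195), with its dial at (481,228). I'll check both in a close crop.

```bash
python3 - <<'E'
from h import *
im=cv2.imread('pics/top0.png')
a=cv2.resize(im[235:301,215:285],None,fx=5.6,fy=5.6,interpolation=cv2.INTER_CUBIC)
b=cv2.resize(im[155:239,435:520],None,fx=4.6,fy=4.4,interpolation=cv2.INTER_CUBIC)
h=min(a.shape[0],b.shape[0]); print(a.shape,b.shape)
cv2.imwrite('pics/crop1.png',np.hstack([a[:h],b[:h]]))
i=info('top0')
print(onz(i,249,266,128),onz(i,250,268,94),onz(i,483,191,95),onz(i,481,229,40), onz(i,293,178,134))
E
```

```text
(370, 392, 3) (370, 391, 3)
[439.8 237.6 128. ] [437.  239.2  94. ] [ 591.  -257.9   95. ] [ 515.3 -267.4   40. ] [618.4 145.  134. ]
```

View pics/crop1.png

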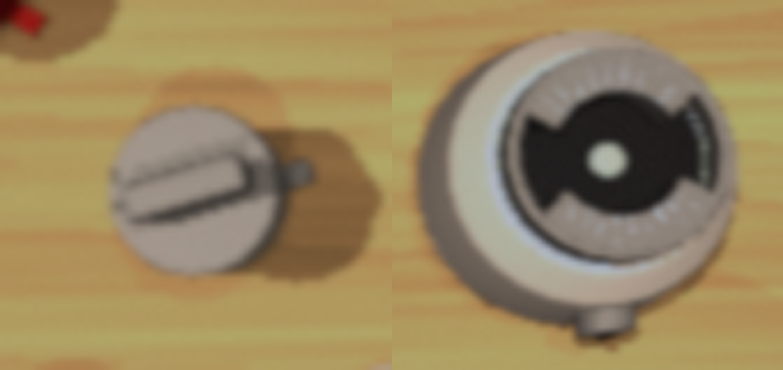

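The crop shows the grey small jar, bar centre ≈ (248,268.5) with its lug in line with the bar. The mill's slots run left to right and the dial is below it, towards the robot. Next I plan the approach above the jar.

```bash
cat >> h.py <<'E'
def plan(p,yaw,n,step=None):
    s=read_state(); P=s['eef_pos']; y0=s['eef_rot'][2]; dy=(yaw-y0+np.pi)%(2*np.pi)-np.pi; d=(np.array(p)-P)/n
    print('clock',round(s['clock'],2),'at',P.round(1),round(y0,3),'F',s['wrist_force'].round(1),'gap',round(s['finger_gap'],1))
    rows=[]
    for k in range(n):
        y=y0+dy*k/n; c,q=np.cos(y),np.sin(y)
        rows.append([round(d[0]*c+d[1]*q,1),round(d[0]*q-d[1]*c,1),round(-d[2],1),round(-dy/n,3)])
    print(rows)
E
python3 - <<'E'
from h import *
plan([437,239,180],1.857,11)
E
```

```text
clock 0.15 at [143.9 530.6 177.7] 2.877 F [-0.1  0.1  0.1] gap 93.8
[[np.float64(-32.7), np.float64(-18.6), np.float64(-0.2), np.float64(0.093)], [np.float64(-34.2), np.float64(-15.5), np.float64(-0.2), np.float64(0.093)], [np.float64(-35.5), np.float64(-12.3), np.float64(-0.2), np.float64(0.093)], [np.float64(-36.5), np.float64(-8.9), np.float64(-0.2), np.float64(0.093)], [np.float64(-37.2), np.float64(-5.5), np.float64(-0.2), np.float64(0.093)], [np.float64(-37.5), np.float64(-2.0), np.float64(-0.2), np.float64(0.093)], [np.float64(-37.6), np.float64(1.4), np.float64(-0.2), np.float64(0.093)], [np.float64(-37.3), np.float64(4.9), np.float64(-0.2), np.float64(0.093)], [np.float64(-36.7), np.float64(8.3), np.float64(-0.2), np.float64(0.093)], [np.float64(-35.7), np.float64(11.7), np.float64(-0.2), np.float64(0.093)], [np.float64(-34.5), np.float64(15.0), np.float64(-0.2), np.float64(0.093)]]
```

{"op": "drive_tool", "data": {
  "motion": [-32.7,-18.6,0,0.093,-34.2,-15.5,0,0.093,-35.5,-12.3,0,0.093,-36.5,-8.9,0,0.093,-37.2,-5.5,0,0.093,-37.5,-2,0,0.093,-37.6,1.4,0,0.093,-37.3,4.9,0,0.093],
  "jaw": 0
}}

```text
clock: 0.82
eef_pos: [357.7, 310.3, 175.6]
eef_rot: [-3.138, 0.001, 2.112]
wrist_force: [1.3, 0.3, -1.3]
finger_gap: 93.5
```

```bash
python3 - <<'E'
from h import *
plan([437,239,180],1.857,5)
E
```

```text
clock 0.82 at [357.7 310.3 175.6] 2.112 F [ 1.3  0.3 -1.3] gap 93.5
[[np.float64(-20.4), np.float64(6.2), np.float64(-0.9), np.float64(0.051)], [np.float64(-20.1), np.float64(7.3), np.float64(-0.9), np.float64(0.051)], [np.float64(-19.7), np.float64(8.3), np.float64(-0.9), np.float64(0.051)], [np.float64(-19.2), np.float64(9.3), np.float64(-0.9), np.float64(0.051)], [np.float64(-18.7), np.float64(10.2), np.float64(-0.9), np.float64(0.051)]]
```

{"op": "drive_tool", "data": {
  "motion": [-20,6,-1,0.05,-20,7,-1,0.05,-19.5,8.5,-1,0.05,-19,9.5,-1,0.05,-14,8,-1,0.04,0,0,0,0]
}}

```text
clock: 1.32
eef_pos: [439.0, 233.1, 180.1]
eef_rot: [-3.137, 0.003, 1.846]
wrist_force: [-0.4, 0.2, -0.5]
finger_gap: 93.9
```

```bash
python3 - <<'E'
from h import *
plan([437,239,180],1.857,2)
i,im=snap('wrist','w1')
E
```

```text
clock 1.32 at [439.  233.1 180.1] 1.846 F [-0.4  0.2 -0.5] gap 93.9
[[np.float64(3.1), np.float64(-0.2), np.float64(0.0), np.float64(-0.005)], [np.float64(3.1), np.float64(-0.1), np.float64(0.0), np.float64(-0.005)]]
```

View pics/w1.png

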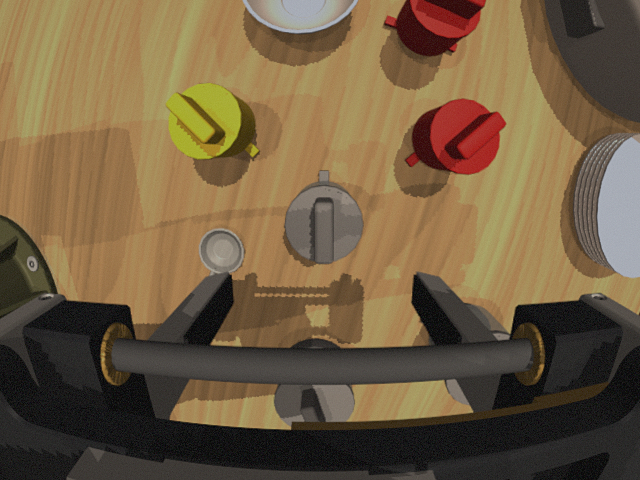

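The wrist view shows the grey jar, lid centred at (324,222), bar top face from (323,198) to (324,262), and its lug at (323,176).

```bash
python3 - <<'E'
from h import *
i=info('w1')
for u,v,z in [(323.5,198,128),(324,262,128),(324,230.5,128),(324.5,223,94),(323.5,173,6)]: print(onz(i,u,v,z,True))
E
```

```text
[430.2 270.1 128. ]
[443.2 225.5 128. ]
[436.8 247.9 128. ]
[437.5 247.1  94. ]
[427. 281.   6.]
```

```bash
python3 - <<'E'
from h import *
i=info('w1')
print(onz(i,232,277,180,True),onz(i,413,277,180,True))
s=info('scene0'); print('scene',onz(s,389,213,94),onz(s,391,209,128), onz(s,389,219,94))
t=info('top0'); 
for n,T in(('top',t),('scene',s)):
    f=240/np.tan(np.radians(T['fovy'])/2)
    for p in [(437,247.5,94),(437,239,94)]:
        c=T['camera_from_world']@np.array([*p,1]); print(n,T['cx']-f*c[0]/c[2],T['cy']+f*c[1]/c[2])
im=cv2.imread('pics/scene0.png')
a=cv2.resize(im[185:260,350:430],None,fx=6,fy=6,interpolation=cv2.INTER_CUBIC); cv2.imwrite('pics/c2.png',a)
E
```

```text
[388.7 216.3 180. ] [492.6 245.7 180. ]
scene [434.1 245.5  94. ] [455.6 244.8 128. ] [450.2 244.8  94. ]
top 246.02628929954903 268.07908943910473
top 250.09026934761198 267.99852485801625
scene 390.09764132311545 214.09490813937373
scene 385.77378413077264 213.94217313006695
```

View pics/c2.png

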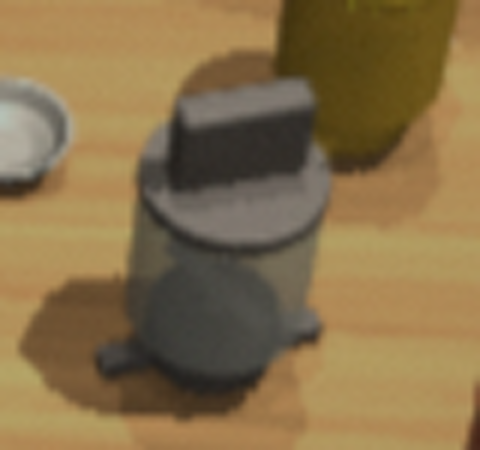

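Scene view agrees with the wrist (y≈246); the top camera reads about 7 mm less, so I trust wrist and scene: axis ≈ (437,247). Descend.

{"op": "drive_tool", "data": {
  "motion": [7,1,0,-0.008,7,1,20,0,0,0,25,0,0,0,22,0,0,0,14,0,0,0,0,0]
}}

```text
clock: 1.87
eef_pos: [431.9, 254.3, 96.5]
eef_rot: [-3.139, 0.002, 1.87]
wrist_force: [0.5, 0.8, 0.7]
finger_gap: 94.1
```

```bash
python3 - <<'E'
from h import *
plan([437,247,98],1.854,1)
E
```

```text
clock 1.87 at [431.9 254.3  96.5] 1.87 F [0.5 0.8 0.7] gap 94.1
[[np.float64(-8.5), np.float64(2.7), np.float64(-1.5), np.float64(0.016)]]
```

{"op": "drive_tool", "data": {
  "motion": [-7,2.5,-1,0.014,0,0,0,0]
}}

```text
clock: 2.03
eef_pos: [435.4, 249.7, 98.1]
eef_rot: [-3.138, 0.002, 1.859]
wrist_force: [0.1, 0.6, -0.1]
finger_gap: 93.7
```

```bash
python3 - <<'E'
from h import *
plan([437,247,98],1.854,1)
E
```

```text
clock 2.03 at [435.4 249.7  98.1] 1.859 F [ 0.1  0.6 -0.1] gap 93.7
[[np.float64(-3.1), np.float64(0.7), np.float64(0.1), np.float64(0.005)]]
```

{"op": "drive_tool", "data": {
  "motion": [-2.5,0.5,0,0.005,0,0,0,0,0,0,0,0,0,0,0,0,0,0,0,0,0,0,0,0,0,0,0,0,0,0,0,0],
  "jaw": 1,
  "grip_force": 40
}}

```text
clock: 2.7
eef_pos: [438.3, 248.3, 102.3]
eef_rot: [3.139, 0.0, 1.854]
wrist_force: [1.0, 0.6, -0.4]
finger_gap: 44.3
```

{"op": "drive_tool", "data": {
  "motion": [0,0,0,0,0,0,0,0,0,0,0,0,0,0,0,0]
}}

```text
clock: 3.03
eef_pos: [438.2, 248.3, 102.2]
eef_rot: [3.139, 0.001, 1.854]
wrist_force: [-0.1, 0.3, 0.1]
finger_gap: 17.5
```

{"op": "drive_tool", "data": {
  "motion": [0,0,0,0,0,0,0,0,0,0,0,0,0,0,0,0]
}}

```text
clock: 3.37
eef_pos: [438.2, 248.3, 102.1]
eef_rot: [3.14, 0.001, 1.854]
wrist_force: [0.1, -0.4, -0.6]
finger_gap: 0.2
```

{"op": "drive_tool", "data": {
  "motion": [0,0,-15,0,0,0,-20,0,0,0,-20,0,0,0,0,0]
}}

```text
clock: 3.7
eef_pos: [437.4, 247.9, 158.1]
eef_rot: [-3.141, 0.001, 1.854]
wrist_force: [1.0, 0.5, 0.4]
finger_gap: 0.1
```

```bash
python3 - <<'E'
from h import *
# mill centre rough, bar along mill y rough
plan([592,-252,270],1.70,14)
E
```

```text
clock 3.7 at [437.4 247.9 158.1] 1.854 F [1.  0.5 0.4] gap 0.1
[[np.float64(-37.4), np.float64(0.6), np.float64(-8.0), np.float64(0.011)], [np.float64(-37.4), np.float64(1.0), np.float64(-8.0), np.float64(0.011)], [np.float64(-37.3), np.float64(1.4), np.float64(-8.0), np.float64(0.011)], [np.float64(-37.3), np.float64(1.9), np.float64(-8.0), np.float64(0.011)], [np.float64(-37.3), np.float64(2.3), np.float64(-8.0), np.float64(0.011)], [np.float64(-37.3), np.float64(2.7), np.float64(-8.0), np.float64(0.011)], [np.float64(-37.2), np.float64(3.1), np.float64(-8.0), np.float64(0.011)], [np.float64(-37.2), np.float64(3.5), np.float64(-8.0), np.float64(0.011)], [np.float64(-37.2), np.float64(3.9), np.float64(-8.0), np.float64(0.011)], [np.float64(-37.1), np.float64(4.3), np.float64(-8.0), np.float64(0.011)], [np.float64(-37.1), np.float64(4.7), np.float64(-8.0), np.float64(0.011)], [np.float64(-37.0), np.float64(5.1), np.float64(-8.0), np.float64(0.011)], [np.float64(-37.0), np.float64(5.5), np.float64(-8.0), np.float64(0.011)], [np.float64(-36.9), np.float64(5.9), np.float64(-8.0), np.float64(0.011)]]
```

Fingers shut on nothing: I missed. Open and look.

{"op": "drive_tool", "data": {
  "motion": [0,0,-20,0,0,0,0,0,0,0,0,0,0,0,0,0],
  "jaw": 0
}}

```text
clock: 4.03
eef_pos: [437.2, 247.8, 177.5]
eef_rot: [-3.141, 0.001, 1.854]
wrist_force: [-0.2, 0.1, 0.6]
finger_gap: 23.7
```

```bash
python3 - <<'E'
from h import *
print(read_state()['eef_pos'],read_state()['eef_rot'])
i,w=snap('wrist','w2'); _,t=snap('top','t2'); _,s=snap('scene','s2')
r=lambda a:cv2.resize(a,(400,300),interpolation=cv2.INTER_AREA)
a=np.vstack([np.hstack([r(w),cv2.resize(t[190:310,170:330],(400,300))]),np.hstack([cv2.resize(s[140:290,320:520],(400,300)),r(t)])])
cv2.imwrite('pics/m2.png',a[:,:,::-1])
E
```

```text
[437.22345496 247.84685783 177.53627567] [-3.14065863e+00  1.02540849e-03  1.85415071e+00]
```

View pics/m2.png

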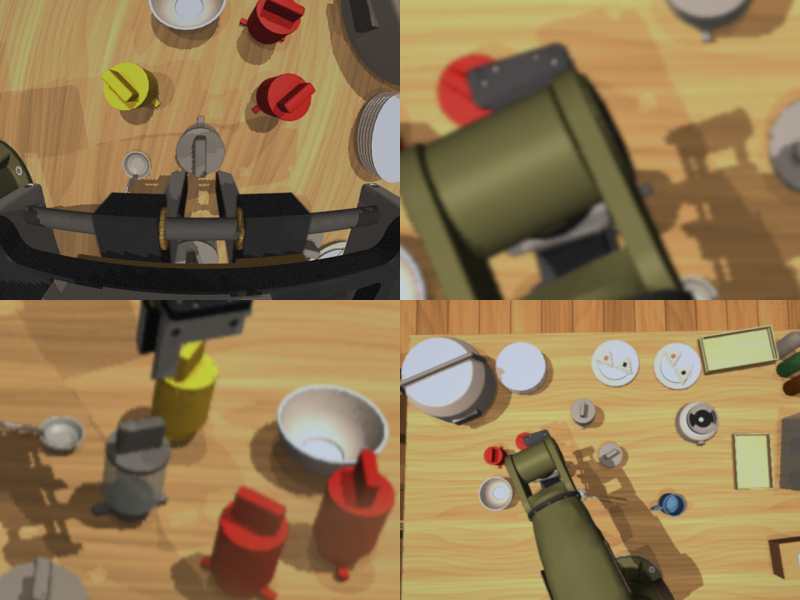

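```bash
cat >> h.py <<'E'
def tri(rays):
    A=np.zeros((3,3));b=np.zeros(3)
    for o,d in rays:
        d=d/np.linalg.norm(d);M=np.eye(3)-np.outer(d,d);A+=M;b+=M@o
    p=np.linalg.solve(A,b); return p.round(1),[round(float(np.linalg.norm(np.cross(p-o,d/np.linalg.norm(d)))),1) for o,d in rays]
def proj(i,p,fish=False):
    f=240/np.tan(np.radians(i['fovy'])/2); c=np.array(i['camera_from_world'])@np.array([*p,1]); x,y,z=c[0],-c[1],-c[2]
    k=f*np.arctan2(np.hypot(x,y),z)/np.hypot(x,y) if fish else f/z
    return (i['cx']+k*x).round(1),(i['cy']+k*y).round(1)
E
python3 - <<'E'
from h import *
s,t,w,w2=[info(n) for n in('scene0','top0','w1','w2')]
R=[ray(s,390.8,200.8),ray(w,324,230.5,True),ray(t,247.7,268.6)]
print('all',tri(R)); print('s,w',tri(R[:2])); print('s,t',tri([R[0],R[2]])); print('w,t',tri(R[1:]))
print('lid s,w',tri([ray(s,389,214),ray(w,324.5,223,True)]),'s,t',tri([ray(s,389,214),ray(t,250,268.5)]))
P=read_state()['eef_pos']; print(P,'TCP in scene',proj(s,P),'w2',proj(w2,P,True),'bar in scene',proj(s,(437,247,128)),proj(w2,(437,247,128),True))
im=cv2.imread('pics/s2.png');a=cv2.resize(im[120:240,340:460],(600,600),interpolation=cv2.INTER_CUBIC)
b=cv2.imread('pics/w2.png')[200:320,250:400]
cv2.imwrite('pics/m3.png',np.hstack([cv2.resize(a,(400,400)),cv2.resize(b,(400,400),interpolation=cv2.INTER_CUBIC)]))
E
```

```text
all (array([435.3, 244.5, 127.5]), [1.6, 3.7, 4.2])
s,w (array([436.2, 246.6, 129.6]), [1.7, 1.7])
s,t (array([434.7, 242.7, 128.7]), [2.5, 2.5])
w,t (array([436.8, 243. , 103.8]), [1.4, 1.4])
lid s,w (array([437.2, 246.2,  93.9]), [0.9, 0.9]) s,t (array([436.1, 242.4,  93. ]), [3.1, 3.1])
[436.9288816  247.7109239  177.10362965] TCP in scene (np.float64(395.0), np.float64(183.5)) w2 (np.float64(320.2), np.float64(273.6)) bar in scene (np.float64(391.7), np.float64(202.0)) (np.float64(320.4), np.float64(252.9))
```

View pics/m3.png

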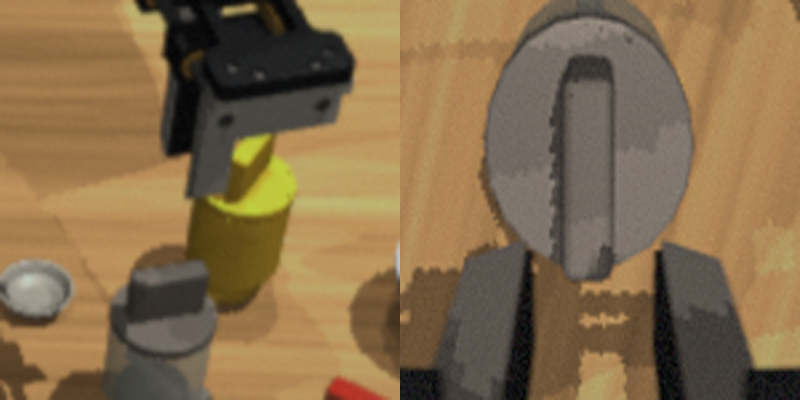

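Jar is unmoved. In both views the fingertips appear about 20–25 mm higher than the reported TCP height, so the jaws probably closed above the bar. I'll half-open the jaws and descend in small steps, watching force, to feel for the lid.

{"op": "drive_tool", "data": {
  "motion": [0,0,20,0,0,0,20,0,0,0,20,0,0,0,10,0,0,0,0,0,0,0,0,0],
  "jaw": 0.57
}}

```text
clock: 4.68
eef_pos: [436.4, 247.4, 103.0]
eef_rot: [-3.138, 0.001, 1.854]
wrist_force: [-0.6, -1.2, 0.4]
finger_gap: 40.3
```

{"op": "drive_tool", "data": {
  "motion": [0,0,3,0,0,0,0,0]
}}

```text
clock: 4.85
eef_pos: [436.8, 247.6, 101.0]
eef_rot: [-3.139, 0.001, 1.854]
wrist_force: [-0.1, -0.7, 0.1]
finger_gap: 40.7
```

{"op": "drive_tool", "data": {
  "motion": [0,0,3,0,0,0,0,0]
}}

```text
clock: 5.02
eef_pos: [437.5, 247.9, 99.1]
eef_rot: [-3.141, 0.001, 1.854]
wrist_force: [0.8, -1.0, -1.0]
finger_gap: 40.8
```

```bash
python3 - <<'E'
from h import *
_,s=snap('scene','s4'); i,w=snap('wrist','w4')
a=cv2.resize(s[140:260,340:460],(400,400),interpolation=cv2.INTER_CUBIC)
b=cv2.resize(w[200:320,250:400],(400,400),interpolation=cv2.INTER_CUBIC)
cv2.imwrite('pics/m4.png',np.hstack([a,b])[:,:,::-1])
print(proj(info('s4'),read_state()['eef_pos']),proj(i,read_state()['eef_pos'],True))
E
```

```text
(np.float64(390.7), np.float64(212.5)) (np.float64(320.7), np.float64(273.7))
```

View pics/m4.png

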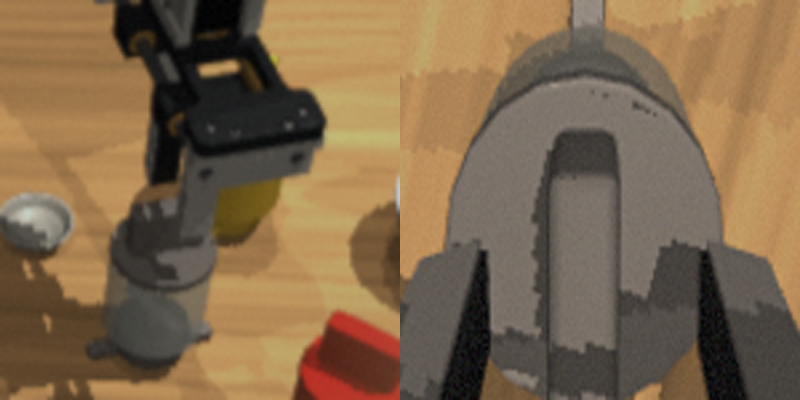

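Tips look about 25 mm above the reported TCP (both views agree), with the bar between them laterally. Keep feeling downward.

{"op": "drive_tool", "data": {
  "motion": [0,0,6,0,0,0,5,0,0,0,0,0]
}}

```text
clock: 5.37
eef_pos: [438.0, 248.2, 88.0]
eef_rot: [3.14, 0.001, 1.854]
wrist_force: [0.3, 0.7, -0.0]
finger_gap: 40.7
```

{"op": "drive_tool", "data": {
  "motion": [0,0,4,0,0,0,3,0,0,0,0,0]
}}

```text
clock: 5.62
eef_pos: [437.8, 248.1, 79.8]
eef_rot: [3.141, 0.001, 1.854]
wrist_force: [-0.2, 0.2, -1.0]
finger_gap: 40.4
```

{"op": "drive_tool", "data": {
  "motion": [0,0,3,0,0,0,0,0]
}}

```text
clock: 5.78
eef_pos: [437.7, 248.0, 76.3]
eef_rot: [3.141, 0.001, 1.854]
wrist_force: [-1.0, -0.1, 0.3]
finger_gap: 40.6
```

No contact at TCP z=76, below the 94 lid, which confirms the offset. Close here.

{"op": "drive_tool", "data": {
  "motion": [0,0,0,0,0,0,0,0,0,0,0,0,0,0,0,0,0,0,0,0,0,0,0,0],
  "jaw": 1,
  "grip_force": 45
}}

```text
clock: 6.28
eef_pos: [437.7, 248.0, 76.4]
eef_rot: [3.141, 0.001, 1.854]
wrist_force: [-0.1, -0.0, -1.2]
finger_gap: 13.4
```

{"op": "drive_tool", "data": {
  "motion": [0,0,0,0,0,0,0,0]
}}

```text
clock: 6.45
eef_pos: [437.7, 248.0, 76.4]
eef_rot: [3.141, 0.001, 1.854]
wrist_force: [0.6, -0.4, -0.7]
finger_gap: 13.6
```

Gripped (gap 13.5 mm ≈ 14 mm bar). Lift, then plan to pass to the far side of the mill so the wrist camera sees the socket.

{"op": "drive_tool", "data": {
  "motion": [0,0,-10,0,0,0,-30,0,0,0,-40,0,0,0,-40,0,0,0,-40,0,0,0,0,0]
}}

```text
clock: 6.95
eef_pos: [435.4, 247.1, 244.2]
eef_rot: [-3.135, 0.002, 1.854]
wrist_force: [0.2, 0.0, -1.2]
finger_gap: 13.5
```

```bash
python3 - <<'E'
from h import *
plan([600,-340,240],1.70,16)
E
```

```text
clock 6.95 at [435.4 247.1 244.2] 1.854 F [ 0.2  0.  -1.2] gap 13.5
[[np.float64(-38.1), np.float64(-0.4), np.float64(0.3), np.float64(0.01)], [np.float64(-38.1), np.float64(-0.0), np.float64(0.3), np.float64(0.01)], [np.float64(-38.1), np.float64(0.4), np.float64(0.3), np.float64(0.01)], [np.float64(-38.1), np.float64(0.7), np.float64(0.3), np.float64(0.01)], [np.float64(-38.1), np.float64(1.1), np.float64(0.3), np.float64(0.01)], [np.float64(-38.1), np.float64(1.5), np.float64(0.3), np.float64(0.01)], [np.float64(-38.1), np.float64(1.8), np.float64(0.3), np.float64(0.01)], [np.float64(-38.0), np.float64(2.2), np.float64(0.3), np.float64(0.01)], [np.float64(-38.0), np.float64(2.6), np.float64(0.3), np.float64(0.01)], [np.float64(-38.0), np.float64(2.9), np.float64(0.3), np.float64(0.01)], [np.float64(-38.0), np.float64(3.3), np.float64(0.3), np.float64(0.01)], [np.float64(-37.9), np.float64(3.7), np.float64(0.3), np.float64(0.01)], [np.float64(-37.9), np.float64(4.0), np.float64(0.3), np.float64(0.01)], [np.float64(-37.9), np.float64(4.4), np.float64(0.3), np.float64(0.01)], [np.float64(-37.8), np.float64(4.7), np.float64(0.3), np.float64(0.01)], [np.float64(-37.8), np.float64(5.1), np.float64(0.3), np.float64(0.01)]]
```

{"op": "drive_tool", "data": {
  "motion": [-20,0,0,0.01,-32,0,0,0.01,-38,0.4,0,0.01,-38,0.7,0,0.01,-38,1.1,0,0.01,-38,1.5,0,0.01,-38,1.8,0,0.01,-38,2.2,0,0.01]
}}

```text
clock: 7.62
eef_pos: [511.2, -27.9, 250.1]
eef_rot: [3.141, 0.0, 1.782]
wrist_force: [1.1, 0.1, -1.9]
finger_gap: 13.8
```

```bash
python3 - <<'E'
from h import *
plan([600,-340,240],1.70,9)
E
```

```text
clock 7.62 at [511.2 -27.9 250.1] 1.782 F [ 1.1  0.1 -1.9] gap 13.8
[[np.float64(-36.0), np.float64(2.4), np.float64(1.1), np.float64(0.009)], [np.float64(-36.0), np.float64(2.7), np.float64(1.1), np.float64(0.009)], [np.float64(-35.9), np.float64(3.0), np.float64(1.1), np.float64(0.009)], [np.float64(-35.9), np.float64(3.4), np.float64(1.1), np.float64(0.009)], [np.float64(-35.9), np.float64(3.7), np.float64(1.1), np.float64(0.009)], [np.float64(-35.8), np.float64(4.0), np.float64(1.1), np.float64(0.009)], [np.float64(-35.8), np.float64(4.3), np.float64(1.1), np.float64(0.009)], [np.float64(-35.8), np.float64(4.7), np.float64(1.1), np.float64(0.009)], [np.float64(-35.7), np.float64(5.0), np.float64(1.1), np.float64(0.009)]]
```

{"op": "drive_tool", "data": {
  "motion": [-37,2.5,1,0.01,-37,3,1,0.01,-37,3,1,0.01,-37,3.5,1,0.01,-37,4,1,0.01,-37,4,1,0.01,-37,4.5,1,0.01,-25,4.5,1,0.01]
}}

```text
clock: 8.28
eef_pos: [588.3, -319.4, 242.5]
eef_rot: [-3.142, -0.001, 1.695]
wrist_force: [0.3, 1.2, -2.5]
finger_gap: 13.6
```

{"op": "drive_tool", "data": {
  "motion": [-15,3,0,0,0,0,0,0,0,0,0,0]
}}

```text
clock: 8.53
eef_pos: [592.1, -340.0, 239.4]
eef_rot: [-3.138, -0.003, 1.689]
wrist_force: [0.6, 0.8, -2.5]
finger_gap: 13.7
```

```bash
python3 - <<'E'
from h import *
i,w=snap('wrist','w5'); snap('scene','s5'); plan([600,-340,240],1.7,1)
E
```

```text
clock 8.63 at [ 592.2 -339.1  239.8] 1.69 F [ 0.4  0.1 -2.9] gap 13.8
[[np.float64(-1.8), np.float64(7.6), np.float64(-0.2), np.float64(-0.01)]]
```

View pics/w5.png

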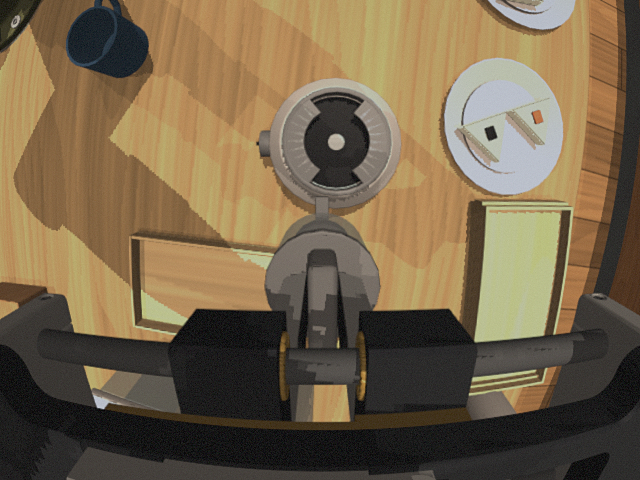

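The wrist view shows the mill collar centred at about (336,142), slots up and down at (338,105) and (335,180), and the dial at (264,143). The held jar's lug is at (322,200).

```bash
python3 - <<'E'
from h import *
i=info('w5'); im=cv2.imread('pics/w5.png'); g=im.max(2)
c=onz(i,336,142,95,True); print('c0',c,'dial',onz(i,264,143,40,True))
P=np.array([[*onz(i,u,v,95,True)[:2],g[v,u],u,v] for v in range(70,212) for u in range(260,412)])
for k in range(4):
    r=np.hypot(P[:,0]-c[0],P[:,1]-c[1])
    m=(P[:,2]<62)&(r<46)
    if k==0: print('dark n',m.sum())
    # hub: bright disc
    h=(P[:,2]>140)&(r<15)
    a=m&(r>33)&(r<45); an=np.arctan2(P[a,1]-c[1],P[a,0]-c[0])
    for s in(1,-1):
        q=an[np.sign(np.sin(an))==s]; print('slot',s,len(q),np.degrees([q.mean(),q.min(),q.max()]).round(1))
    break
print('hub z75-95',[onz(i,*P[h,3:5].mean(0),z,True) for z in(75,85,95)])
for u,v in[(280,142),(392,142),(336,88),(336,197)]: print('rim',onz(i,u,v,95,True))
print('lug tip',onz(i,322,197,170,True),'lid',onz(i,265,270,257,True),onz(i,380,270,257,True),onz(i,322,230,257,True))
s=read_state();print(s['eef_pos'],s['eef_rot'])
E
```

```text
c0 [ 595.8 -257.8   95. ] dial [ 519.7 -264.9   40. ]
dark n 4112
slot 1 443 [ 95.6  65.4 125.7]
slot -1 442 [ -83.4 -115.6  -50.8]
hub z75-95 [array([ 596. , -256.5,   75. ]), array([ 595.7, -256.9,   85. ]), array([ 595.4, -257.4,   95. ])]
rim [ 543.7 -263.6   95. ]
rim [ 648.2 -250.6   95. ]
rim [ 589.7 -206.5   95. ]
rim [ 602.  -309.5   95. ]
lug tip [ 588.2 -302.9  170. ] lid [ 561.6 -335.7  257. ] [ 622.8 -328.4  257. ] [ 589.4 -310.5  257. ]
[ 592.19746777 -339.10562655  239.80725508] [-3.13822677e+00 -2.81564857e-03  1.68978047e+00]
```

Rim diameter reads 105 mm (104 true). Centre is (596,-258), slots at 96°, and the dial direction (185°) agrees. The jar axis is about 3 mm behind the TCP along tool x, so the TCP goal is (595,-255), yaw 1.672, and home is at TCP z≈151.

```bash
python3 - <<'E'
from h import *
plan([595,-255,200],1.672,4)
E
```

```text
clock 8.63 at [ 592.2 -339.1  239.8] 1.69 F [ 0.4  0.1 -2.9] gap 13.8
[[np.float64(20.8), np.float64(3.2), np.float64(10.0), np.float64(0.004)], [np.float64(20.8), np.float64(3.1), np.float64(10.0), np.float64(0.004)], [np.float64(20.8), np.float64(3.0), np.float64(10.0), np.float64(0.004)], [np.float64(20.8), np.float64(2.9), np.float64(10.0), np.float64(0.004)]]
```

{"op": "drive_tool", "data": {
  "motion": [20,0,5,0.004,24,0,10,0.004,22,-1,10,0.004,10,-1,10,0.004,0,0,0,0,0,0,0,0]
}}

```text
clock: 9.13
eef_pos: [580.2, -255.0, 207.0]
eef_rot: [-3.141, -0.001, 1.679]
wrist_force: [0.0, -0.7, -3.0]
finger_gap: 13.5
```

```bash
python3 - <<'E'
from h import *
plan([595,-255,180],1.672,2)
E
```

```text
clock 9.13 at [ 580.2 -255.   207. ] 1.679 F [ 0.  -0.7 -3. ] gap 13.5
[[np.float64(-0.8), np.float64(7.3), np.float64(13.5), np.float64(0.003)], [np.float64(-0.8), np.float64(7.3), np.float64(13.5), np.float64(0.003)]]
```

{"op": "drive_tool", "data": {
  "motion": [0,7,4,0.007,0,6,4,0,0,0,4,0,0,0,0,0,0,0,0,0]
}}

```text
clock: 9.55
eef_pos: [595.6, -255.0, 196.1]
eef_rot: [3.139, 0.001, 1.671]
wrist_force: [-0.1, -0.4, -2.4]
finger_gap: 13.5
```

```bash
python3 - <<'E'
from h import *
plan([595,-255,180],1.672,2)
i,w=snap('wrist','w6'); _,s=snap('scene','s6')
cv2.imwrite('pics/m6.png',np.hstack([cv2.resize(w[100:400,160:480],(427,400)),cv2.resize(s[180:360,60:228],(373,400),interpolation=cv2.INTER_CUBIC)])[:,:,::-1])
E
```

```text
clock 9.55 at [ 595.6 -255.   196.1] 1.671 F [-0.1 -0.4 -2.4] gap 13.5
[[np.float64(0.0), np.float64(-0.3), np.float64(8.1), np.float64(-0.0)], [np.float64(0.0), np.float64(-0.3), np.float64(8.1), np.float64(-0.0)]]
```

{"op": "drive_tool", "data": {
  "motion": [0,0,10,0,0,0,8,0,0,0,0,0]
}}

```text
clock: 9.9
eef_pos: [595.3, -255.5, 176.7]
eef_rot: [3.139, 0.001, 1.67]
wrist_force: [-0.6, -0.9, -2.5]
finger_gap: 13.8
```

{"op": "drive_tool", "data": {
  "motion": [0,0,5,0,0,0,5,0,0,0,0,0]
}}

```text
clock: 10.15
eef_pos: [594.9, -255.5, 164.9]
eef_rot: [3.14, 0.0, 1.67]
wrist_force: [0.7, 0.1, -3.8]
finger_gap: 13.4
```

{"op": "drive_tool", "data": {
  "motion": [0,0,4,0,0,0,0,0]
}}

```text
clock: 10.32
eef_pos: [594.9, -255.4, 160.3]
eef_rot: [3.14, 0.0, 1.67]
wrist_force: [0.4, -0.0, -3.5]
finger_gap: 13.6
```

It went through the rim with no contact force. Continue to the floor.

{"op": "drive_tool", "data": {
  "motion": [0,0,4,0,0,0,0,0]
}}

```text
clock: 10.48
eef_pos: [595.0, -255.5, 156.1]
eef_rot: [3.14, 0.001, 1.67]
wrist_force: [-0.2, 0.9, -3.1]
finger_gap: 13.7
```

{"op": "drive_tool", "data": {
  "motion": [0,0,3,0,0,0,0,0]
}}

```text
clock: 10.65
eef_pos: [595.1, -255.5, 153.0]
eef_rot: [3.139, 0.001, 1.67]
wrist_force: [0.4, 0.6, -3.3]
finger_gap: 13.6
```

{"op": "drive_tool", "data": {
  "motion": [0,0,2,0,0,0,0,0]
}}

```text
clock: 10.82
eef_pos: [595.4, -255.7, 151.6]
eef_rot: [3.138, 0.001, 1.67]
wrist_force: [0.1, 0.7, -3.3]
finger_gap: 13.8
```

{"op": "drive_tool", "data": {
  "motion": [0,0,2,0,0,0,0,0]
}}

```text
clock: 10.98
eef_pos: [596.2, -256.0, 151.9]
eef_rot: [3.135, 0.004, 1.67]
wrist_force: [0.1, -0.1, -2.3]
finger_gap: 13.5
```

{"op": "drive_tool", "data": {
  "motion": [0,0,1.5,0,0,0,0,0]
}}

```text
clock: 11.15
eef_pos: [596.8, -256.3, 151.5]
eef_rot: [3.133, 0.005, 1.67]
wrist_force: [-0.8, -1.0, -3.3]
finger_gap: 13.5
```

z stops at 151.5, the expected home height (151.4). Now the clockwise quarter turn about the jar axis, checking midway.

{"op": "drive_tool", "data": {
  "motion": [-0.5,-1,-0.5,0.06,0,0.4,0,0.12,0,0.4,0,0.12,0,0.4,0,0.12]
}}

```text
clock: 11.48
eef_pos: [596.4, -257.4, 151.4]
eef_rot: [3.133, 0.002, 1.239]
wrist_force: [-1.1, -0.1, 2.1]
finger_gap: 14.0
```

{"op": "drive_tool", "data": {
  "motion": [0,0.4,0,0.12,0,0.4,0,0.12,0,0.4,0,0.12,0,0.4,0,0.12,0,0,0,0]
}}

```text
clock: 11.9
eef_pos: [596.7, -259.3, 151.4]
eef_rot: [3.134, 0.0, 0.732]
wrist_force: [0.0, 1.0, 1.4]
finger_gap: 13.6
```

```bash
python3 - <<'E'
from h import *
plan([598.6,-258,151.5],0.1,5); s=read_state(); print(s['eef_rot'],s['moment'],s['joints'])
E
```

```text
clock 11.9 at [ 596.7 -259.3  151.4] 0.732 F [0.  1.  1.4] gap 13.6
[[np.float64(0.5), np.float64(0.1), np.float64(-0.0), np.float64(0.126)], [np.float64(0.5), np.float64(0.0), np.float64(-0.0), np.float64(0.126)], [np.float64(0.5), np.float64(-0.1), np.float64(-0.0), np.float64(0.126)], [np.float64(0.5), np.float64(-0.1), np.float64(-0.0), np.float64(0.126)], [np.float64(0.4), np.float64(-0.2), np.float64(-0.0), np.float64(0.126)]]
[3.13386986e+00 3.92791932e-04 7.32211277e-01] [ 0.1110822   0.38093878 -0.03525429] [-0.46479949  0.54234832  1.24288496 -0.00326532  1.34931437  0.37449013]
```

{"op": "drive_tool", "data": {
  "motion": [0.5,0,0,0.12,0.5,0,0,0.12,0.5,0,0,0.12,0.5,0,0,0.12,0,0,0,0.1,0,0,0,0]
}}

```text
clock: 12.4
eef_pos: [597.1, -258.7, 151.4]
eef_rot: [3.135, -0.001, 0.153]
wrist_force: [-0.1, 0.6, 0.8]
finger_gap: 13.9
```

```bash
python3 - <<'E'
from h import *
plan([598.6,-258,151.5],0.1,1); print(read_state()['moment'],read_state()['eef_rot'])
E
```

```text
clock 12.4 at [ 597.1 -258.7  151.4] 0.153 F [-0.1  0.6  0.8] gap 13.9
[[np.float64(1.6), np.float64(-0.5), np.float64(-0.1), np.float64(0.053)]]
[0.05993753 0.39295547 0.00353113] [ 3.13484753e+00 -9.90356114e-04  1.52748134e-01]
```

{"op": "drive_tool", "data": {
  "motion": [1,0,0,0.05,0,0,0,0.01,0,0,0,0]
}}

```text
clock: 12.65
eef_pos: [597.8, -258.6, 151.4]
eef_rot: [3.135, -0.001, 0.109]
wrist_force: [-1.3, 0.2, 1.6]
finger_gap: 13.7
```

{"op": "drive_tool", "data": {
  "motion": [0,0,0,0,0,0,0,0,0,0,0,0,0,0,0,0],
  "jaw": 0.57
}}

```text
clock: 12.98
eef_pos: [598.3, -258.5, 151.1]
eef_rot: [3.135, -0.002, 0.12]
wrist_force: [0.3, 0.4, 0.1]
finger_gap: 37.3
```

{"op": "drive_tool", "data": {
  "motion": [0,0,-10,0,0,0,-25,0,0,0,-35,0,0,0,-35,0,-20,0,0,0,-30,0,0,0,-30,0,0,0,0,0,0,0]
}}

```text
clock: 13.65
eef_pos: [516.6, -267.1, 265.5]
eef_rot: [3.133, -0.004, 0.127]
wrist_force: [1.0, -1.0, 0.1]
finger_gap: 40.6
```

```bash
python3 - <<'E'
from h import *
s=read_state(); print(s['clock'],s['eef_pos'],s['eef_rot'],s['finger_gap'])
_,w=snap('wrist','w7'); _,c=snap('scene','s7'); snap('top','t7')
cv2.imwrite('pics/m7.png',np.hstack([cv2.resize(w,(440,330)),cv2.resize(c[160:340,40:230],(348,330),interpolation=cv2.INTER_CUBIC)])[:,:,::-1])
E
```

```text
13.65 [ 516.58260929 -267.09809123  265.45273471] [ 3.13324584 -0.00385668  0.1273529 ] 40.627076616128136
```

View pics/m7.png

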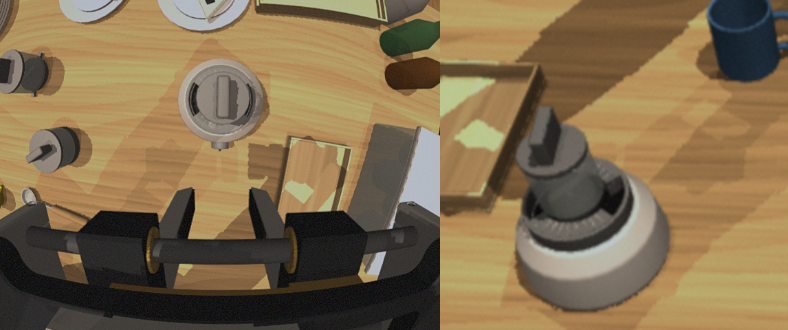

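The bar points at the dial, but the jar may be leaning; measure from a close crop.

```bash
python3 - <<'E'
from h import *
w=cv2.imread('pics/w7.png'); s=cv2.imread('pics/s7.png')
cv2.imwrite('pics/m8.png',np.hstack([cv2.resize(w[75:225,250:395],(387,400),interpolation=cv2.INTER_CUBIC),cv2.resize(s[210:310,70:170],(400,400),interpolation=cv2.INTER_CUBIC)]))
i=info('w7'); j=info('s7'); m=(595.9,-257.8)
for z in (75,95,169,203): print(z,proj(i,(*m,z),True),proj(j,(*m,z)))
E
```

```text
75 (np.float64(321.8), np.float64(145.5)) (np.float64(115.7), np.float64(275.0))
95 (np.float64(322.0), np.float64(144.9)) (np.float64(112.7), np.float64(268.3))
169 (np.float64(322.7), np.float64(142.0)) (np.float64(100.5), np.float64(241.9))
203 (np.float64(323.2), np.float64(140.1)) (np.float64(94.4), np.float64(228.6))
```

View pics/m8.png

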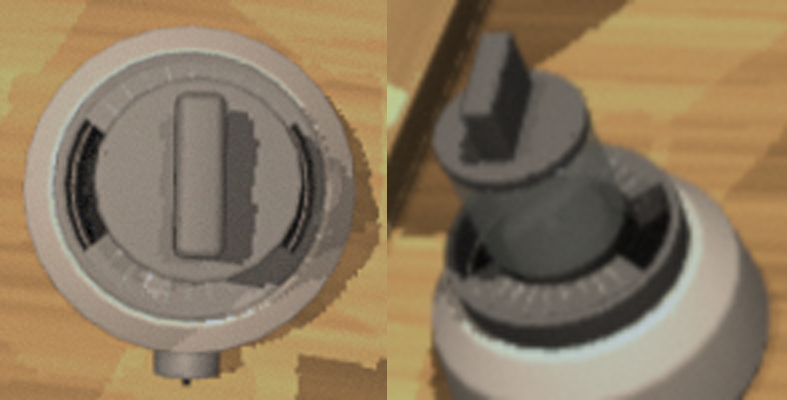

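The crop shows the lid at (325,142) and bar top at (325,141) in the wrist picture. A home, upright jar predicts (323,142) and (323,140), so the lean was only perspective. The bar points at the dial and no lugs show in the slots. Handing in.

```bash
python3 -c "
from cell import *
print(sign_off())"
```

```text
the job is handed in; nothing more can be done
None
```

The small jar is on the mill: I lowered it into the socket with its lugs through the slots and turned it a quarter turn clockwise. I then let go and backed the gripper off. I handed in just under 14 s on the robot's clock.

**Last checks**
- **Seated:** while still held, the jar stopped at the expected home height (tool at 151.4 mm against 151.4 predicted from the grasp).
- **Locked and pointing right:** the tool turned about 1.56 rad. The bar points at the dial to within about 2°, and no lugs show in the slots.
- **Upright:** the lid and bar appear within about 2 mm of where an upright, centred jar would be.
- **Big jar:** I never moved against it.

**What disagreed or went wrong**
- **First grasp missed:** the fingertips sat roughly 20–25 mm higher than the reported tool position. I lowered further and gripped on the second try, and the jar had not moved.
- **Top camera:** it read the jar about 7 mm off from the other two cameras, so I used those instead.
- **Wrist force:** it showed no clear rise when the jar reached the floor, so "fully home" rests on height and the pictures.
- **Pictures:** I viewed 11, one over the budget.

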